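Mirror the finishing tools into the other rack

TASK

For the colleague who works from the far side of the table, move the four tools from the wooden rack into the empty grey rack in reverse order: the tool at the left end of the row goes to the right end of the grey rack, the next one beside it, and so on. Lay each tool flat in the middle of its bay, across both rails, and let go of it.

Things in the scene. Friction and masses are not known exactly. Their poses are not given: they have to be found in the camera images.
- strip: white plastic edge strip, flat, 170 mm long, 16 wide, 9 thick, about 30 g: the longest tool. Origin mid-length on its underside; own y along its length, z up. Starts lying across the two rails of its cradle, length along the rack's x. Grip it across its width near the middle.
- pencil: red wooden pencil, 150 mm long, 8 wide, 9 thick, about 12 g. Origin mid-length on its underside; own y along its length, z up. Starts lying across the two rails of its cradle, length along the rack's x. Grip it across its width near the middle.
- pen: slim steel ball pen, 128 mm long, 9 wide, 11 thick with its clip, about 14 g. Origin mid-length on its underside; own y along its length, z up. Starts lying across the two rails of its cradle, length along the rack's x. Grip it across its width near the middle.
- marker: felt marker, white barrel and green cap, short: 108 mm long, 12 wide, 13 thick, about 16 g. Origin mid-length on its underside; own y along its length, z up. Starts lying across the two rails of its cradle, length along the rack's x. Grip it across its width near the middle.
- full_rack: wooden rack holding the tools at the start: board 100 x 254 x 6 mm with four cradles in a row, centres at y = -90, -30, 30, 90 mm; fixed. Origin mid-underside, on the table. Own y along the row to the robot's left, own x across it, away from the robot (turned up to 0.2 rad). May be left or right of the empty rack.
- empty_rack: grey rack, empty, same shape and axes (origin mid-underside, y to the robot's left, turned up to 0.2 rad); fixed. Bays 40 mm wide centred at x = 0, y = -90, -30, 30, 90 mm, parted by teeth 12 mm high. Tools lie on two rails at x = +-36 mm (10 mm thick, tops 24 mm above the table); between them fingers have 62 mm of room, down to 9 mm above the table.
- cradle_strip: light wooden cradle in the full rack where the strip starts, marking its place in the row; fixed. One of four alike. Origin mid-underside, 6 mm above the table; axes parallel to the full rack's. Two rails at x = +-36 mm, 10 mm thick, tops 18 mm above the origin; teeth at both sides 12 mm higher leave a bay 40 mm wide.
- cradle_pencil: light wooden cradle in the full rack where the pencil starts, marking its place in the row; fixed. One of four alike. Origin mid-underside, 6 mm above the table; axes parallel to the full rack's. Two rails at x = +-36 mm, 10 mm thick, tops 18 mm above the origin; teeth at both sides 12 mm higher leave a bay 40 mm wide.
- cradle_pen: light wooden cradle in the full rack where the pen starts, marking its place in the row; fixed. One of four alike. Origin mid-underside, 6 mm above the table; axes parallel to the full rack's. Two rails at x = +-36 mm, 10 mm thick, tops 18 mm above the origin; teeth at both sides 12 mm higher leave a bay 40 mm wide.
- cradle_marker: light wooden cradle in the full rack where the marker starts, marking its place in the row; fixed. One of four alike. Origin mid-underside, 6 mm above the table; axes parallel to the full rack's. Two rails at x = +-36 mm, 10 mm thick, tops 18 mm above the origin; teeth at both sides 12 mm higher leave a bay 40 mm wide.
There are look-alikes about, which are no part of the job. Leave any purple look-alike of the pen alone.

How it is judged:
By the outcome, as a careful person would: the job done as asked, in the order asked, and still so for the second after the job is handed in, with the robot touching nothing.
It also fails if it takes over 88 s, if anything falls off the work surface, if the arm or the gripper's body presses on something with over 40 N, if the wrist force passes 120 N, or if a joint passes its speed limit or range.

ROBOT

A 6-joint arm with a two-finger parallel gripper is mounted at the origin on a cart in front of the work surface, level with it; the furniture and walls round the work are solid. World frame = base frame: x ahead of the robot, y to its left, z up, the work surface at z = 0. Lengths are in mm, angles in degrees, forces in N, time in s.
With the tool pointing down it reaches from about 300 to 850 mm from the base axis. Payload 4.2 kg.
Tool frame: the origin (TCP) lies on the centre line of the jaws, within the pads' length; the fingertips stand 14 mm ahead of it and the grasp point (between the pads) lies 5 mm behind it; z points along the fingers, y is the line along which they close (so a half turn about z gives the same grasp; the last joint's range is limited). The gripper opens to 91 mm and grips with 3 to 60 N. Pads are 32 mm wide; open, the fingers measure 118 mm over their backs; the gripper's body (76 mm by 178 mm) begins 60 mm behind the grasp point.
Start: joints at [-72.823, 18.312, 89.639, -0, 72.044, -1.146], TCP at [180.771, -545.864, 194.976] pointing down, gripper open.
Joint ranges: [-177.97, 177.97], [-48.28, 115.42], [12.27, 149.76], [-77.06, 257.06], [2.81, 150.46], [-146.56, 146.56]. Speed limits (degrees/s): [147.25, 147.25, 180, 180, 180, 180].

INTERFACE

Orientations are given as [roll, pitch, yaw] about the fixed x, y, z axes, in that order (R = Rz(yaw) Ry(pitch) Rx(roll)).
In Python, from workcell import env gives the robot as it stands.
- The arm moves only by the tool arm_command, never from a script. Its argument "motion" is a list of rows, each an object with "offset": the shift along the tool's x, y, z in m, a list of three; "spin": the turn about the tool's z in rad. In form: [{"offset": [tx, ty, tz], "spin": spin}, ...]. A call has 1 to 5 rows; each row shifts and turns the commanded pose from where the row before left it, along the tool's axes as they then stand; what a row does not reach is not made up. A row lasts 1/8 s, in which the tool goes at most 62.5 mm and 10.7 degrees, less where a joint would pass 70% of its speed; a pose out of reach is approached as far as the arm can. A call with a gripper value outside its range is refused whole. "jaw" is the finger opening in m, from 0 to 0.0912, set as the call begins (left out, the last holds). The fingers move at their own pace and stop on an object; "newtons" is the grip in N (left out, the last holds). Time passes only in rows, so rows that do not move let the fingers close. It gives the time, the measured TCP pose, the force, the opening and the grip force at its end, in the units of the state.
- env.state(): the state, without advancing time (a new reading comes with each control period).
- env.grab_frame(name): name is "side" or "top" or "wrist"; returns (picture, depth): 420x560x3 uint8, blue, green, red; 420x560 float32, mm along the optical axis (not along the pixel's ray), 0 where there is no reading.
- env.camera_model(name): a dict with "fx", "fy", "cx", "cy" (pixels), "eye" and "rotation" of the camera in the world; the wrist camera has in their place "hand_eye" (4x4, takes a point from camera to tool coordinates, whose origin is the TCP and whose axes are the flange's). Camera axes: x right, y down, z forward; pixel columns grow to the right and rows downward; lengths in mm; the calibration is good to about 2 mm. A picture is of the moment at which its call begins: read the wrist's pose just before it. camera_model takes no time and is no camera call.
- env.job_done(): hands the job in; it is judged then, once.
Trained networks look in the newest picture that a camera, given by its name, has taken for a name from the list of things; names that differ only in an ending like _2 or _b are one class to them, and where a whole thing is asked for, a point or a joint stands for the part that bears it (a point fixed in the world has none). Each returns a list of dicts, best first, with "score" (0 to 1); they miss things now and then, are a little off and sometimes report something else, mostly with a low value. They report only what shows in the picture. A call takes as long as a camera call. They do not tell look-alikes from the thing itself.
- env.boxes_of(camera, target): "bbox" ([left, top, right, bottom] in pixels, round what is visible of it).
- env.pinpoint(camera, target): "location" ([column, row] in pixels: a listed point, or the origin of a listed thing).
The state is a dict: "time_s": time; "qpos": joint angles; "qvel": joint speeds; "effort": joint torques, N m; "ee_pos": TCP position; "ee_rot": TCP orientation; "force": force on the tool from outside, world axes, zero at the start; "torque": the same for the moment, N m; "gripper_width": finger opening in mm; "gripper_force": force on a finger pad.
Only numpy, scipy, OpenCV 4.12 (cv2) and the standard library are available. Lean on these libraries where they do the work, as an engineer would, in place of code of your own. Each camera call takes 0.05 s, during which the arm holds its last target. There are 200 camera calls.

## Working session

There is one attempt and no reset: what is moved stays moved. The work goes in short steps, Python scripts to look and compute and a tool call to move; the robot and the scene stay as the last step left them, time stands still between calls to the robot, and variables do not carry over. Pictures are saved under pics/ and viewed, at most 14 in all, crops included, and the job is handed in when it is done.

Besides the shell and the picture viewer there is one more tool, called after "Call:" as name(argument=value, ...) on one line, values as JSON. arm_command: Moves the arm, as the interface text tells. Its arguments: {"type":"object","properties":{"motion":{"type":"array"},"jaw":{"type":"number"},"newtons":{"type":"number"}},"required":["motion"]}

```bash
mkdir -p pics; ls
python3 - <<'E'
from workcell import env
import cv2,json
for n in("top","side"):
    p,d=env.grab_frame(n); cv2.imwrite(f"pics/{n}0.png",p)
    print(n,env.camera_model(n))
    for t in("full_rack","empty_rack","strip","pencil","pen","marker"):
        if n=="top": print(t,env.pinpoint(n,t)[:3])
s=env.state();print(s)
print(env.camera_model("wrist"))
E
```

```text
pics
top {'fx': 408.10159970108015, 'fy': 408.10159970108015, 'cx': 277.3407348350241, 'cy': 201.77040306923283, 'eye': array([ 412.18129949,  -29.94718997, 1061.65081311]), 'rotation': array([-174.93717327,   -0.36315055,  -90.62022004])}
full_rack [{'location': [331.1, 177.4], 'score': 0.81}]
empty_rack []
strip [{'location': [341.3, 179.1], 'score': 0.92}]
pencil [{'location': [369.4, 167.9], 'score': 0.51}]
pen [{'location': [396.0, 241.7], 'score': 0.72}, {'location': [300.1, 186.3], 'score': 0.5}, {'location': [317.7, 177.4], 'score': 0.5}]
marker [{'location': [315.1, 180.3], 'score': 0.7}]
side {'fx': 508.10929846311024, 'fy': 508.10929846311024, 'cx': 279.4014603830867, 'cy': 208.0553267615209, 'eye': array([ 465.31355618, -991.00125218,  783.24545323]), 'rotation': array([-127.37795765,   -0.66435682,   -1.39602441])}
{'time_s': 0.4, 'qpos': array([-7.28237088e+01,  1.83155713e+01,  8.96485146e+01, -1.44125050e-03,
        7.20422960e+01, -1.14596385e+00]), 'qvel': array([-0.07571325, -0.07077809, -0.10374267, -0.02791787,  0.07048892,
       -0.02812343]), 'effort': array(
[... 176 characters left out ...]
'ee_rot': array([-1.79993592e+02,  1.24308086e-03,  1.83226995e+01]), 'force': array([-0.24470937,  0.39341591,  0.60280453]), 'torque': array([ 0.02565075, -0.03152468, -0.01863746]), 'gripper_force': 0.0, 'gripper_width': 91.09238585357328}
{'fx': 305.40304684966173, 'fy': 305.40304684966173, 'cx': 272.9176688111255, 'cy': 210.26289614671572, 'hand_eye': array([[ 6.24052289e-04, -9.67198577e-01, -2.54020713e-01,
         7.12415705e+01],
       [ 9.99999229e-01,  3.30800678e-04,  1.19715380e-03,
        -5.11619937e-01],
       [-1.07385523e-03, -2.54021264e-01,  9.67198038e-01,
        -1.89866678e+02],
       [ 0.00000000e+00,  0.00000000e+00,  0.00000000e+00,
         1.00000000e+00]])}
```

View pics/top0.png

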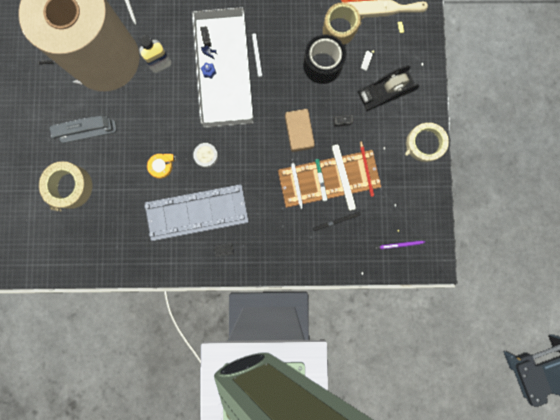

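View pics/side0.png

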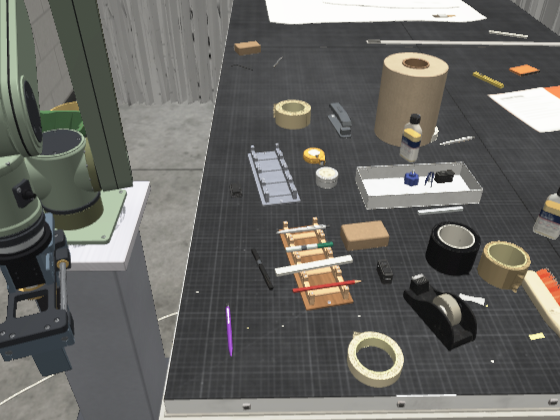

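Top view: the wooden rack is at (331,178) and, left to right, holds the pen (297,186), marker (320,180), strip (343,178) and pencil (368,168). The empty grey rack is at (196,212). Possible mix-ups for the pen are the purple pen (402,244), the black pen (337,222), and white bars off the rack at (257,55). The one I want is the steel pen in the leftmost cradle. So pen→y=-90, marker→-30, strip→+30, pencil→+90.

```bash
cat > h.py <<'E'
from workcell import env
import numpy as np, cv2
from scipy.spatial.transform import Rotation as R
def cam(n,st=None):
    m=env.camera_model(n)
    if n=="wrist":
        T=np.eye(4);T[:3,:3]=R.from_euler('xyz',st["ee_rot"],degrees=True).as_matrix();T[:3,3]=st["ee_pos"]
        T=T@m["hand_eye"]
    else:
        T=np.eye(4);T[:3,:3]=R.from_euler('xyz',m["rotation"],degrees=True).as_matrix();T[:3,3]=m["eye"]
    return m,T
def cloud(m,T,d):
    v,u=np.indices(d.shape)
    P=np.stack([(u-m["cx"])/m["fx"]*d,(v-m["cy"])/m["fy"]*d,d],-1)
    return P@T[:3,:3].T+T[:3,3]
def at_z(m,T,u,v,z):
    r=T[:3,:3]@[(u-m["cx"])/m["fx"],(v-m["cy"])/m["fy"],1]
    return T[:3,3]+r*(z-T[2,3])/r[2]
def plan(p,yaw,st=None):
    "offset (m) in tool axes and spin (rad) from measured pose to p,yaw (tool down)"
    st=st or env.state();M=R.from_euler('xyz',st["ee_rot"],degrees=True)
    o=M.inv().apply(np.array(p)-st["ee_pos"])/1000
    s=np.radians((st["ee_rot"][2]-yaw+180)%360-180)
    return o.round(4),s.round(3)
E
python3 - <<'E'
from h import *
m,T=cam("top");p,d=env.grab_frame("top");P=cloud(m,T,d)
print("table z",np.median(P[250:280,200:400,2]))
out={}
for n,(l,t,r,b) in {"full":(272,142,388,214),"grey":(138,178,255,245)}.items():
    Q=P[t:b,l:r].reshape(-1,3);c=p[t:b,l:r].reshape(-1,3).astype(int)
    k=(Q[:,2]>3)&(Q[:,2]<60)
    if n=="full": k&=(c[:,2]-c[:,0]>30)&(c[:,2]<235)&(c[:,1]-c[:,0]>10)
    else: k&=(c.mean(1)>90)
    q=Q[k];(cx,cy),(w,h),a=cv2.minAreaRect(q[:,:2].astype(np.float32))
    print(n,k.sum(),cx,cy,w,h,a,"zpct",np.percentile(q[:,2],[5,50,95]))
print(env.boxes_of("top","pencil")[:2])
cv2.imwrite("pics/crop.png",cv2.resize(p[130:260,270:440],None,fx=4.4,fy=4.4,interpolation=cv2.INTER_CUBIC))
E
```

```text
table z -0.21097570139750133
full 2620 588.505126953125 -171.0014190673828 163.27322387695312 259.8057556152344 6.3391337394714355 zpct [ 3.7850661   7.11529171 35.0844718 ]
grey 3694 498.5858459472656 180.65969848632812 137.7057647705078 267.51318359375 10.144046783447266 zpct [ 4.00751356  7.77017248 34.97492461]
[{'bbox': [365.0, 144.2, 372.5, 192.9], 'score': 0.56}]
```

View pics/crop.png

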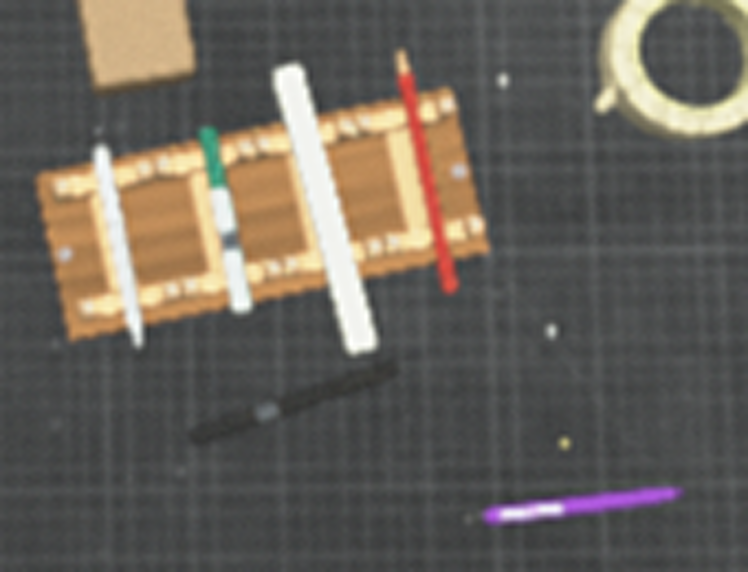

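The close crop confirms the choice: the white-silver pen in the leftmost cradle, then the green-capped marker, white strip and red pencil. The purple and black pens lie off the rack. Next I'll move over the wooden rack for a near look.

Call:
arm_command(motion=[{"offset": [0.048, -0.0243, 0.0035], "spin": 0}, {"offset": [0.048, -0.0243, 0.0035], "spin": 0}, {"offset": [0.048, -0.0243, 0.0035], "spin": 0}, {"offset": [0.048, -0.0243, 0.0035], "spin": 0}, {"offset": [0.048, -0.0243, 0.0035], "spin": 0}], jaw=0.045, newtons=15)

```text
time_s: 1.12
ee_pos: [371.5, -353.9, 177.6]
ee_rot: [180.0, -0.0, 18.3]
force: [0.1, -0.4, 1.1]
gripper_width: 46.1
gripper_force: 0.0
```

Call:
arm_command(motion=[{"offset": [0.048, -0.0243, 0.0035], "spin": 0}, {"offset": [0.048, -0.0243, 0.0035], "spin": 0}, {"offset": [0.048, -0.0243, 0.0035], "spin": 0}, {"offset": [0.048, -0.0243, 0.0035], "spin": 0}, {"offset": [0.048, -0.0243, 0.0035], "spin": 0.127}])

```text
time_s: 1.75
ee_pos: [561.3, -162.9, 160.0]
ee_rot: [180.0, -0.0, 10.9]
force: [0.8, -0.3, 0.7]
gripper_width: 45.2
gripper_force: 0.0
```

Call:
arm_command(motion=[{"offset": [0, 0, 0], "spin": 0}, {"offset": [0, 0, 0], "spin": 0}])

```text
time_s: 2.0
ee_pos: [559.6, -164.4, 159.8]
ee_rot: [180.0, 0.1, 11.1]
force: [-0.4, -0.8, 0.7]
gripper_width: 45.1
gripper_force: 0.0
```

Run:
```python
from h import *
st=env.state();p,d=env.grab_frame("wrist");m,T=cam("wrist",st)
print(st["ee_pos"],st["ee_rot"],st["time_s"])
cv2.imwrite("pics/w1.png",p);np.savez("w1.npz",p=p,d=d,T=T)
P=cloud(m,T,d);print(np.percentile(P[d>0][:,2],[1,10,50,90]))
for t in("full_rack","cradle_pen","cradle_marker","cradle_strip","cradle_pencil","pen","marker","strip","pencil"):
    z=0 if t=="full_rack" else 6 if "cr" in t else 24
    print(t,[(x["location"],x["score"],at_z(m,T,*x["location"],z).round(1)[:2]) for x in env.pinpoint("wrist",t)[:4]])
```

```text
[ 559.64493594 -164.3874556   159.79167608] [1.79987177e+02 5.14025683e-02 1.11172502e+01] 2.0
[ -1.93981436  -0.85323161   8.80270961 299.32209183]
full_rack [([281.6, 189.1], 0.96, array([ 566.2, -173.4])), ([261.2, 194.5], 0.37, array([ 555.3, -151.3]))]
cradle_pen [([204.1, 186.3], 0.87, array([553.4, -85.7]))]
cradle_marker [([257.9, 190.1], 0.76, array([ 560.9, -146.6])), ([311.0, 191.9], 0.42, array([ 570.6, -206.7]))]
cradle_strip [([308.7, 192.6], 0.64, array([ 569.3, -204.3]))]
cradle_pencil [([363.0, 185.1], 0.67, array([ 589.7, -263. ])), ([256.7, 186.4], 0.45, array([ 564.9, -144.5]))]
pen [([198.9, 191.5], 0.77, array([550.6, -84.3])), ([284.8, 189.0], 0.47, array([ 571.3, -175.1]))]
marker [([258.9, 194.2], 0.84, array([ 560.3, -148.7]))]
strip [([313.8, 201.7], 0.78, array([ 563.6, -209.2]))]
pencil [([372.7, 185.9], 0.69, array([ 593. , -267.6]))]
```

View pics/w1.png

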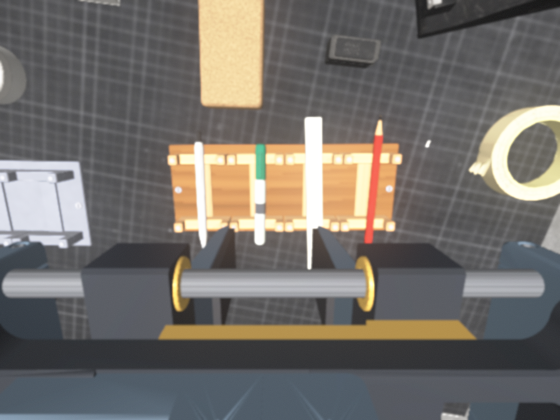

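Wrist view: the rack board spans (169,145)–(397,232). Pen axis ≈ (200,145)–(204,245), marker (261,147)–(260,243), strip (314,120)–(311,268), pencil (379,122)–(369,241). The grey rack's right end is at left, (40,205).

Run:
```python
from h import *
z=np.load("w1.npz");p,d,T=z["p"],z["d"],z["T"];m=env.camera_model("wrist")
P=cloud(m,T,d)
c=[at_z(m,T,u,v,6)[:2] for u,v in((169,145),(397,143),(393,232),(172,232))]
print("corners",np.round(c,1),"mean",np.mean(c,0), [np.linalg.norm(c[i]-c[i-1]).round(1) for i in range(4)])
a=(c[0]+c[3]-c[1]-c[2]);print("yaw",np.degrees(np.arctan2(-a[0],a[1])))
hsv=cv2.cvtColor(p,cv2.COLOR_BGR2HSV);H,S,V=[hsv[...,i].astype(int) for i in range(3)]
box={"pen":(188,138,214,250,35),"marker":(248,138,274,250,37),"strip":(300,112,328,275,33),"pencil":(360,115,390,250,33)}
for n,(l,t,r,b,zt) in box.items():
    if n=="pencil": k=((H<6)|(H>172))&(S>150)
    elif n=="marker": k=((S<60)&(V>120))|((H>50)&(H<95)&(S>90))
    else: k=(S<60)&(V>130)
    M=np.zeros_like(k);M[t:b,l:r]=k[t:b,l:r]
    vs,us=np.nonzero(M)
    q=np.array([at_z(m,T,u,v,zt-3)[:2] for u,v in zip(us,vs)])
    zz=P[M][:,2]
    mu=np.median(q,0);w,E=np.linalg.eigh(np.cov(q.T));ax=E[:,1]*np.sign(E[0,1])
    s=(q-q.mean(0))@ax;e=np.percentile(s,[.5,99.5]);mid=q.mean(0)+ax*e.mean()
    print(n,len(q),"mid",mid.round(1),"len",np.ptp(e).round(1),"yaw",np.degrees(np.arctan2(ax[1],ax[0])).round(1),"z",np.percentile(zz,[10,50,90]).round(1))
```

```text
corners [[ 591.6  -41.4]
 [ 642.3 -287.2]
 [ 542.2 -313. ]
 [ 491.6  -55.9]] mean [ 566.92107054 -174.37821713] [np.float64(101.1), np.float64(250.9), np.float64(103.4), np.float64(262.1)]
yaw 11.378110121328548
pen 1301 mid [547.9 -88.8] len 112.8 yaw 9.3 z [12.8 31.7 34.1]
marker 1392 mid [ 560.3 -149.1] len 107.8 yaw 10.6 z [ 9.2 34.  36.2]
strip 2547 mid [ 566.  -206.3] len 173.1 yaw 12.2 z [ 9.7 33.  34.4]
pencil 693 mid [ 588.  -267.1] len 114.7 yaw 10.3 z [30.9 32.1 33.4]
```

Run:
```python
from h import *
m,T=cam("top")
for n,a,b,z in(("pen",(101,147),(139,346),30),("marker",(207,127),(242,311),31),("strip",(289,67),(363,351),33),("pencil",(401,50),(451,292),30)):
    q=[at_z(m,T,270+(x+.5)/4.4-.5,130+(y+.5)/4.4-.5,z)[:2] for x,y in(a,b)]
    e=q[0]-q[1];print(n,np.mean(q,0).round(1),"len",np.linalg.norm(e).round(1),np.degrees(np.arctan2(e[1],e[0])).round(1))
print(plan((541,-89.5,60),9.5))
```

```text
pen [544.5 -87.7] len 118.0 9.9
marker [ 559.8 -148.4] len 109.3 9.5
strip [ 565.1 -207. ] len 170.8 13.1
pencil [ 587.1 -266.4] len 144.8 9.9
(array([-0.0042, -0.0774,  0.1001]), np.float64(0.026))
```

Call:
arm_command(motion=[{"offset": [-0.001, -0.039, 0.01], "spin": 0.024}, {"offset": [-0.001, -0.039, 0.025], "spin": 0}, {"offset": [0, 0, 0.035], "spin": 0}, {"offset": [0, 0, 0.03], "spin": 0}, {"offset": [0, 0, 0], "spin": 0}])

```text
time_s: 3.12
ee_pos: [542.2, -87.5, 58.1]
ee_rot: [-179.9, 0.3, 9.7]
force: [0.3, -0.3, -0.1]
gripper_width: 44.9
gripper_force: 0.0
```

Run:
```python
from h import *
st=env.state();p,d=env.grab_frame("wrist");m,T=cam("wrist",st)
cv2.imwrite("pics/w2.png",p);print(st["ee_pos"],st["ee_rot"][2],st["time_s"],plan((542.5,-88.5,26),9.7,st))
```

```text
[542.20014082 -87.54438959  58.09688116] 9.683396615518793 3.125 (array([0.0003, 0.001 , 0.0321]), np.float64(-0.0))
```

View pics/w2.png

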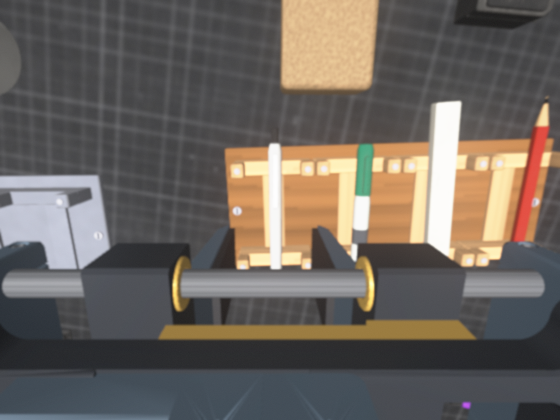

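The pen, at column 275, lies centred between the fingers (235 and 318). Going down to grip it.

Call:
arm_command(motion=[{"offset": [0, 0.0005, 0.02], "spin": 0}, {"offset": [0, 0.0005, 0.012], "spin": 0}, {"offset": [0, 0, 0], "spin": 0}])

```text
time_s: 3.55
ee_pos: [544.2, -89.1, 28.0]
ee_rot: [-180.0, 0.0, 9.7]
force: [0.9, 0.4, 0.7]
gripper_width: 44.9
gripper_force: 0.0
```

Call:
arm_command(motion=[{"offset": [0, 0, 0], "spin": 0}, {"offset": [0, 0, 0], "spin": 0}, {"offset": [0, 0, 0], "spin": 0}, {"offset": [0, 0, 0], "spin": 0}], jaw=0.0, newtons=15)

```text
time_s: 4.05
ee_pos: [544.3, -88.9, 28.1]
ee_rot: [180.0, -0.0, 9.7]
force: [-0.4, 1.2, -0.6]
gripper_width: 7.6
gripper_force: 0.0
```

Call:
arm_command(motion=[{"offset": [0, 0, -0.03], "spin": 0}, {"offset": [0, 0, -0.05], "spin": 0}, {"offset": [0, 0, -0.05], "spin": 0}, {"offset": [0, 0, 0], "spin": 0}])

```text
time_s: 4.55
ee_pos: [547.1, -89.4, 162.4]
ee_rot: [179.8, -0.5, 9.7]
force: [0.6, -0.3, 0.1]
gripper_width: 0.6
gripper_force: 0.0
```

Run:
```python
from h import *
st=env.state();p,d=env.grab_frame("wrist");print(st["ee_pos"],st["ee_rot"][2],st["gripper_width"],st["gripper_force"],st["time_s"])
cv2.imwrite("pics/w3.png",p);m,T=cam("wrist",st);np.savez("w3.npz",p=p,d=d,T=T)
```

```text
[547.06330464 -89.40361085 162.38009945] 9.673859547145657 0.5689242780780058 0.0 4.55
```

View pics/w3.png

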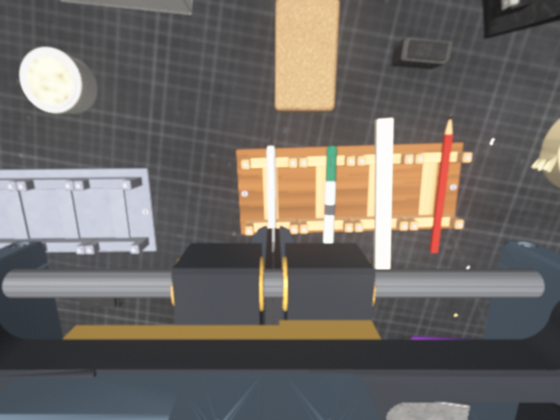

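Picture: the jaws shut on nothing and the pen still lies in its cradle (271,148)–(272,240), because I lifted before the fingers had finished closing. Checking where the pen is now, then I'll retry with a longer wait.

Run:
```python
from h import *
z=np.load("w3.npz");p,d,T=z["p"],z["d"],z["T"];m=env.camera_model("wrist")
S=cv2.cvtColor(p,cv2.COLOR_BGR2HSV)
k=(S[...,1]<60)&(S[...,2]>130);M=np.zeros_like(k);M[140:226,260:284]=k[140:226,260:284]
vs,us=np.nonzero(M);q=np.array([at_z(m,T,u,v,30)[:2] for u,v in zip(us,vs)])
w,E=np.linalg.eigh(np.cov(q.T));ax=E[:,1]*np.sign(E[0,1]);s=(q-q.mean(0))@ax;e=np.percentile(s,[.5,99.5])
print("top end",q.mean(0)+ax*e[1],"mid by length",q.mean(0)+ax*(e[1]-64),"yaw",np.degrees(np.arctan2(ax[1],ax[0])),"z",np.median(cloud(m,T,d)[M][:,2]), "w",np.ptp((q-q.mean(0))@E[:,0]))
st=env.state();print(st["ee_pos"],plan((542.5,-88.5,26),9.7))
```

```text
top end [603.23824493 -77.09493371] mid by length [540.2752159  -88.56912107] yaw 10.328067956157348 z 32.43276313904582 w 24.190704185797923
[545.19029576 -89.05776176 159.71438298] (array([-0.0031, -0.0012,  0.1337]), np.float64(-0.0))
```

Call:
arm_command(motion=[{"offset": [-0.003, -0.001, 0.03], "spin": 0}, {"offset": [0, 0, 0.03], "spin": 0}, {"offset": [0, 0, 0.02], "spin": 0}, {"offset": [0, 0, 0.01], "spin": 0}], jaw=0.035)

```text
time_s: 5.1
ee_pos: [539.1, -88.1, 65.3]
ee_rot: [-179.9, 0.3, 9.7]
force: [0.3, 0.3, -0.5]
gripper_width: 34.1
gripper_force: 0.0
```

Call:
arm_command(motion=[{"offset": [0, 0, 0.024], "spin": 0}, {"offset": [0, 0, 0.02], "spin": 0}, {"offset": [0, 0, 0], "spin": 0}])

```text
time_s: 5.48
ee_pos: [539.5, -88.1, 22.3]
ee_rot: [-179.9, 0.2, 9.7]
force: [-0.3, 1.1, -0.4]
gripper_width: 34.7
gripper_force: 0.0
```

Call:
arm_command(motion=[{"offset": [0, 0, 0], "spin": 0}, {"offset": [0, 0, 0], "spin": 0}, {"offset": [0, 0, 0], "spin": 0}, {"offset": [0, 0, 0], "spin": 0}, {"offset": [0, 0, 0], "spin": 0}], jaw=0.0, newtons=15)

```text
time_s: 6.1
ee_pos: [541.2, -88.4, 24.1]
ee_rot: [180.0, -0.0, 9.7]
force: [-0.3, 0.0, 0.3]
gripper_width: 0.7
gripper_force: 0.0
```

Run:
```python
from h import *
p,d=env.grab_frame("side");a=cv2.resize(p[200:320,240:380],None,fx=4,fy=4,interpolation=cv2.INTER_CUBIC)
cv2.imwrite("pics/s4.png",a)
st=env.state();print(st["ee_pos"])
m,T=cam("side");c=np.linalg.inv(T)@np.append(st["ee_pos"],1);print(m["fx"]*c[0]/c[2]+m["cx"],m["fy"]*c[1]/c[2]+m["cy"])
```

```text
[541.13019998 -88.43821797  24.04384933]
298.7826649261286 231.6906083199256
```

View pics/s4.png

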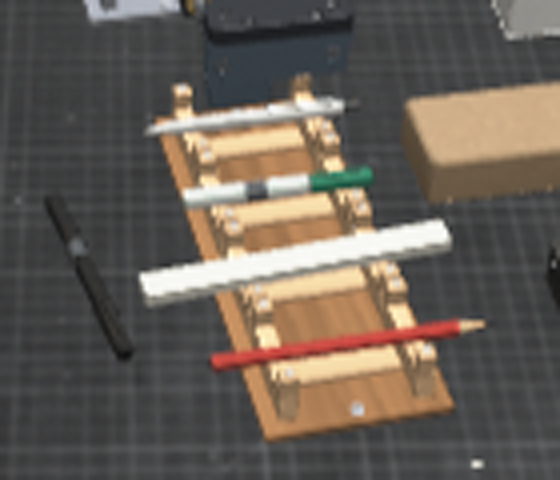

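The crop shows the pen still in its cradle (150,130)–(355,103), with no finger visible across it. I'll check the side depth against the expected TCP.

Run:
```python
from h import *
m,T=cam("side");p,d=env.grab_frame("side");P=cloud(m,T,d)
for n,(x,y) in dict(penL=(160,128),penM=(250,116),penR=(345,105),slabL=(215,80),slabM=(277,80),slabR=(345,65),mark=(280,185),stripM=(295,262)).items():
    u,v=240+x/4,200+y/4;q=P[int(round(v)),int(round(u))]
    print(n,q.round(1),at_z(m,T,u,v,30).round(1)[:2])
st=env.state();p,d=env.grab_frame("wrist");m,T=cam("wrist",st);Q=cloud(m,T,d)
cv2.imwrite("pics/w5.png",p)
k=np.linalg.inv(np.vstack([np.c_[R.from_euler('xyz',st["ee_rot"],degrees=True).as_matrix(),st["ee_pos"]],[0,0,0,1]]))
for v in range(215,300,12): print(v,[ (Q[v,u]@k[:3,:3].T+k[:3,3]).round(0) for u in (255,268,285,300)])
```

```text
penL [497.2 -98.4  31.9] [497.2 -96.2]
penM [547.8 -94.2  36.9] [549.7 -85.9]
penR [604.9 -78.6  32.5] [605.8 -76.5]
slabL [ 523.  -174.   127.6] [530.9 -52.4]
slabM [570.9 -18.1   2.2] [567.7 -52.8]
slabR [ 590.7 -159.5  126.2] [609.5 -38.8]
mark [ 562.1 -152.    36. ] [ 562.8 -146.1]
stripM [ 566.  -214.8   35.4] [ 566.3 -207.6]
215 [array([ 13., -13.,  18.]), array([20., -3., -8.]), array([13.,  8., 18.]), array([13., 19., 19.])]
227 [array([  5., -13.,  17.]), array([12., -3., -7.]), array([ 4.,  8., 18.]), array([ 4., 19., 18.])]
239 [array([ 17., -10., -42.]), array([ 16.,  -3., -39.]), array([ 17.,   6., -43.]), array([-5., 19., 18.])]
251 [array([  38.,   -5., -110.]), array([ 16.,  -3., -55.]), array([  38.,    3., -109.]), array([  38.,    7., -109.])]
263 [array([  38.,   -5., -117.]), array([ 16.,  -2., -68.]), array([  37.,    3., -114.]), array([  38.,    7., -117.])]
275 [array([  37.,   -5., -122.]), array([  33.,   -2., -114.]), array([  35.,    3., -118.]), array([  37.,    6., -122.])]
287 [array([  34.,   -5., -123.]), array([  30.,   -2., -115.]), array([  32.,    3., -118.]), array([  33.,    6., -121.])]
299 [array([  30.,   -5., -122.]), array([  2.,  -2., -74.]), array([  29.,    3., -119.]), array([  31.,    6., -122.])]
```

View pics/w5.png

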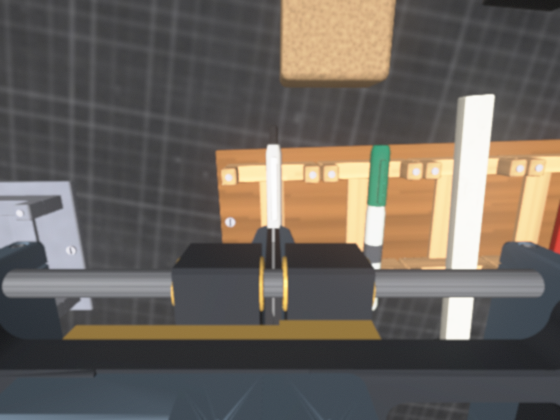

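The pen lies in line with the closed fingers, so they may be closing above it. I'll check where the fingertips really are using depth.

Run:
```python
from h import *
m=env.camera_model("wrist");H=m["hand_eye"];z=np.load("w1.npz");d=z["d"]
Q=cloud(m,H,d)
for v in range(222,300,6): print(v,[(u,*Q[v,u].round(0).astype(int)) for u in (210,220,228,232,326,336)])
m,T=cam("side");p,d=env.grab_frame("side");P=cloud(m,T,d)
for v in range(203,234,3): print(v,[tuple(P[v,u].round(0).astype(int)) for u in range(288,330,6)])
```

```text
222 [(210, np.int64(-28), np.int64(-70), np.int64(136)), (220, np.int64(-25), np.int64(-58), np.int64(128)), (228, np.int64(-27), np.int64(-50), np.int64(133)), (232, np.int64(-25), np.int64(-44), np.int64(126)), (326, np.int64(-28), np.int64(59), np.int64(136)), (336, np.int64(-24), np.int64(68), np.int64(125))]
228 [(210, np.int64(-35), np.int64(-71), np.int64(136)), (220, np.int64(17), np.int64(-30), np.int64(-24)), (228, np.int64(16), np.int64(-26), np.int64(-22)), (232, np.int64(16), np.int64(-24), np.int64(-21)), (326, np.int64(-40), np.int64(62), np.int64(153)), (336, np.int64(-31), np.int64(68), np.int64(125))]
234 [(210, np.int64(-51), np.int64(-76), np.int64(161)), (220, np.int64(17), np.int64(-29), np.int64(-35)), (228, np.int64(16), np.int64(-25), np.int64(-31)), (232, np.int64(15), np.int64(-23), np.int64(-27)), (326, np.int64(17), np.int64(28), np.int64(-35)), (336, np.int64(-50), np.int64(76), np.int64(160))]
240 [(210, np.int64(17), np.int64(-32), np.int64(-44)), (220, np.int64(17), np.int64(-27), np.int64(-43)), (228, np.int64(15), np.int64(-24), np.int64(-39)), (232
[... 5904 characters left out ...]
30)), (np.int64(600), np.int64(-82), np.int64(33))]
230 [(np.int64(516), np.int64(-92), np.int64(33)), (np.int64(530), np.int64(-91), np.int64(31)), (np.int64(543), np.int64(-96), np.int64(35)), (np.int64(557), np.int64(-91), np.int64(31)), (np.int64(572), np.int64(-87), np.int64(28)), (np.int64(586), np.int64(-85), np.int64(26)), (np.int64(604), np.int64(-58), np.int64(3))]
233 [(np.int64(516), np.int64(-100), np.int64(30)), (np.int64(531), np.int64(-72), np.int64(6)), (np.int64(545), np.int64(-75), np.int64(9)), (np.int64(559), np.int64(-76), np.int64(9)), (np.int64(574), np.int64(-76), np.int64(9)), (np.int64(585), np.int64(-96), np.int64(26)), (np.int64(603), np.int64(-67), np.int64(2))]
```

Both cameras agree that the real fingertips sit about 21 mm behind the reported TCP, not 14 mm ahead: side view tips at z≈45 with TCP at 24, wrist depth about −21. The fingers closed above the pen, so grasping needs a reported TCP z of about −7. Opening and going lower.

Call:
arm_command(motion=[{"offset": [0, 0, 0], "spin": 0}, {"offset": [0, 0, 0], "spin": 0}, {"offset": [0, 0, 0], "spin": 0}, {"offset": [0, 0, 0], "spin": 0}], jaw=0.035)

```text
time_s: 6.8
ee_pos: [541.1, -88.5, 23.9]
ee_rot: [180.0, -0.0, 9.7]
force: [-0.3, -0.3, -0.6]
gripper_width: 34.5
gripper_force: 0.0
```

Call:
arm_command(motion=[{"offset": [0, 0, 0.016], "spin": 0}, {"offset": [0, 0, 0.01], "spin": 0}, {"offset": [0, 0, 0.005], "spin": 0}, {"offset": [0, 0, 0], "spin": 0}])

```text
time_s: 7.3
ee_pos: [540.7, -88.4, -7.8]
ee_rot: [-180.0, 0.1, 9.7]
force: [0.2, -1.1, 0.0]
gripper_width: 35.1
gripper_force: 0.0
```

Call:
arm_command(motion=[{"offset": [0, 0, 0], "spin": 0}, {"offset": [0, 0, 0], "spin": 0}, {"offset": [0, 0, 0], "spin": 0}, {"offset": [0, 0, 0], "spin": 0}, {"offset": [0, 0, 0], "spin": 0}], jaw=0.0, newtons=15)

```text
time_s: 7.92
ee_pos: [541.3, -88.5, -6.8]
ee_rot: [180.0, -0.0, 9.7]
force: [-0.1, -0.5, 1.9]
gripper_width: 9.1
gripper_force: 15.0
```

Call:
arm_command(motion=[{"offset": [0, 0, -0.03], "spin": 0}, {"offset": [0, 0, -0.05], "spin": 0}, {"offset": [0, 0, -0.05], "spin": 0}, {"offset": [0, -0.05, 0], "spin": 0}, {"offset": [0, -0.06, 0], "spin": 0}])

```text
time_s: 8.55
ee_pos: [522.9, 20.5, 123.7]
ee_rot: [180.0, -0.1, 9.5]
force: [0.2, 0.3, -1.1]
gripper_width: 9.4
gripper_force: 15.0
```

Call:
arm_command(motion=[{"offset": [0, -0.06, 0], "spin": 0}, {"offset": [0, -0.05, 0], "spin": 0}, {"offset": [0, -0.02, 0], "spin": 0}, {"offset": [0, 0, 0], "spin": 0}, {"offset": [0, 0, 0], "spin": 0}])

```text
time_s: 9.18
ee_pos: [500.8, 147.4, 122.8]
ee_rot: [180.0, 0.0, 9.7]
force: [-0.6, -0.7, 0.1]
gripper_width: 9.3
gripper_force: 15.0
```

Run:
```python
from h import *
st=env.state();p,d=env.grab_frame("wrist");m,T=cam("wrist",st)
print(st["ee_pos"],st["ee_rot"],st["gripper_width"],st["time_s"],[x["location"] for x in env.pinpoint("wrist","empty_rack")],[at_z(m,T,*x["location"],0) for x in env.pinpoint("wrist","empty_rack")])
cv2.imwrite("pics/w6.png",p);np.savez("w6.npz",p=p,d=d,T=T)
```

```text
[500.76447908 147.37342844 122.7878615 ] [1.79967207e+02 2.05703899e-02 9.65154972e+00] 9.311933850158105 9.175 [[247.2, 209.7]] [array([486.01885251, 172.48198918,   0.        ])]
```

View pics/w6.png

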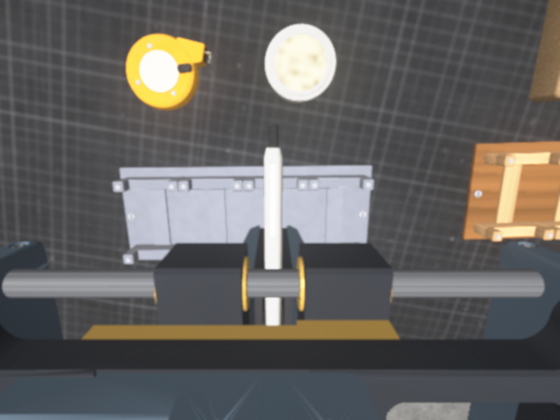

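Picture: the pen is held at (273,150) downward. The grey rack's top edge runs (121,168)–(371,166), with far-rail tooth pairs at (177,186), (243,185) and (309,184).

Run:
```python
from h import *
z=np.load("w6.npz");p,d,T=z["p"],z["d"],z["T"];m=env.camera_model("wrist");P=cloud(m,T,d)
t=[at_z(m,T,u,v,35)[:2] for u,v in((177,185),(243,185),(309,184))]
for u,v in ((177,186),(243,185),(309,184)): print("tooth depth",P[v-3:v+4,u-8:u+9].reshape(-1,3)[:,2].max())
e=[at_z(m,T,u,v,6)[:2] for u,v in((121,168),(371,166))]
for n,a,b in(("teeth",t[0],t[2]),("edge",e[0],e[1])):
    g=a-b;y=np.degrees(np.arctan2(-g[0],g[1]));X=np.array([np.cos(np.radians(y)),np.sin(np.radians(y))])
    c=np.mean(t,0)-36*X if n=="teeth" else np.mean(e,0)-50*X
    print(n,"yaw",y,"len",np.linalg.norm(g),"centre",c,"(t mid",t[1],")")
m,T=cam("top")
# top view: corners of grey board read in the first picture
c=[at_z(m,T,u,v,6)[:2] for u,v in((145,205),(242,186),(248,222),(151,240))]
print(np.round(c,1),np.mean(c,0))
# full-frame fit of board top plane in the early full view
p,d=env.grab_frame("top");P=cloud(m,T,d)
hsv=cv2.cvtColor(p,cv2.COLOR_BGR2HSV)
k=np.zeros(d.shape,bool);k[180:245,138:255]=((hsv[...,2]>110)&(hsv[...,2]<215))[180:245,138:255]
k=cv2.morphologyEx(k.astype(np.uint8),cv2.MORPH_OPEN,np.ones((3,3)))
vs,us=np.nonzero(k);q=np.array([at_z(m,T,u,v,10)[:2] for u,v in zip(us,vs)],np.float32)
print("top fit",cv2.minAreaRect(q),len(q))
```

```text
tooth depth 312.62898303613554
tooth depth 37.8109083461116
tooth depth 312.62898303613554
teeth yaw 10.109006042967009 len 121.36501876759476 centre [482.96556524 172.06658146] (t mid [518.09997494 178.33914365] )
edge yaw 10.132609181362275 len 250.1892900217523 centre [481.91201467 171.14220225] (t mid [518.09997494 178.33914365] )
[[500.8 305.2]
 [547.8  53.9]
 [453.9  38.7]
 [410.3 288.2]] [478.19838757 171.50360401]
top fit ((481.6433410644531, 182.34970092773438), (283.1253967285156, 165.24769592285156), 89.43156433105469) 3487
```

Call:
arm_command(motion=[{"offset": [-0.011, 0.032, 0.01], "spin": -0.008}, {"offset": [-0.0105, 0.031, 0.02], "spin": 0}, {"offset": [0, 0, 0.035], "spin": 0}, {"offset": [0, 0, 0], "spin": 0}, {"offset": [0, 0, 0], "spin": 0}])

```text
time_s: 10.0
ee_pos: [491.4, 82.4, 58.8]
ee_rot: [180.0, -0.1, 10.1]
force: [0.2, -0.5, 0.5]
gripper_width: 9.4
gripper_force: 15.0
```

Run:
```python
from h import *
st=env.state();p,d=env.grab_frame("wrist");m,T=cam("wrist",st)
print(st["ee_pos"],st["ee_rot"],plan((490.4,81.7,-4),10.1,st))
cv2.imwrite("pics/w7.png",p)
```

```text
[491.38309473  82.40397617  58.84620015] [ 1.79993723e+02 -9.17592759e-02  1.01136451e+01] (array([-0.0012,  0.0005,  0.0628]), np.float64(0.0))
```

View pics/w7.png

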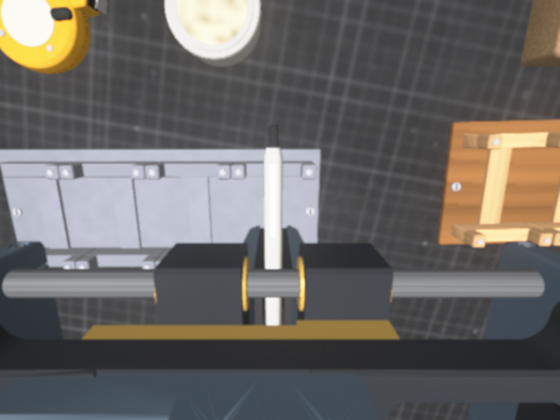

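The pen (column 273) sits mid-way between the teeth at 238 and 305. Lowering and releasing.

Call:
arm_command(motion=[{"offset": [-0.001, 0, 0.03], "spin": 0}, {"offset": [0, 0, 0.022], "spin": 0}, {"offset": [0, 0, 0.01], "spin": 0}, {"offset": [0, 0, 0.0015], "spin": 0}, {"offset": [0, 0, 0], "spin": 0}])

```text
time_s: 10.68
ee_pos: [490.3, 82.4, -4.7]
ee_rot: [180.0, -0.1, 10.1]
force: [-0.2, -0.6, -0.0]
gripper_width: 9.5
gripper_force: 15.0
```

Call:
arm_command(motion=[{"offset": [0, 0, 0], "spin": 0}, {"offset": [0, 0, 0], "spin": 0}, {"offset": [0, 0, 0], "spin": 0}, {"offset": [0, 0, 0], "spin": 0}], jaw=0.035)

```text
time_s: 11.18
ee_pos: [489.5, 82.2, -5.5]
ee_rot: [180.0, -0.0, 10.1]
force: [0.1, 0.1, 0.2]
gripper_width: 34.8
gripper_force: 0.0
```

Call:
arm_command(motion=[{"offset": [0, 0, -0.03], "spin": 0}, {"offset": [0, 0, -0.05], "spin": 0}, {"offset": [0, 0, -0.05], "spin": 0}, {"offset": [0, 0, 0], "spin": 0}, {"offset": [0, 0, 0], "spin": 0}])

```text
time_s: 11.8
ee_pos: [488.7, 82.1, 123.9]
ee_rot: [180.0, 0.1, 10.1]
force: [-0.2, -0.1, -0.8]
gripper_width: 34.7
gripper_force: 0.0
```

Run:
```python
from h import *
st=env.state();p,d=env.grab_frame("wrist");m,T=cam("wrist",st)
print(st["ee_pos"],st["time_s"],plan((560.2,-148.8,90),10.5,st))
cv2.imwrite("pics/w8.png",p)
```

```text
[488.72018721  82.10508294 123.88052901] 11.8 (array([0.0298, 0.2399, 0.0339]), np.float64(-0.006))
```

View pics/w8.png

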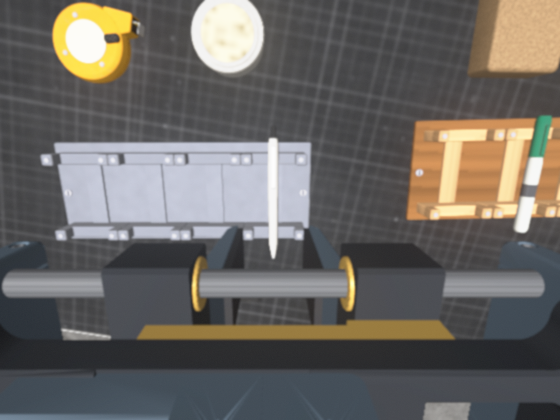

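The pen lies in the right bay, (273,138)–(273,257), across both rails (rows 160 and 232) and centred. Next is the marker.

Call:
arm_command(motion=[{"offset": [0.006, 0.048, 0], "spin": -0.003}, {"offset": [0.006, 0.048, 0], "spin": 0}, {"offset": [0.006, 0.048, 0], "spin": 0}, {"offset": [0.006, 0.048, 0], "spin": 0}, {"offset": [0.006, 0.048, 0.02], "spin": 0}])

```text
time_s: 12.48
ee_pos: [562.3, -150.2, 103.6]
ee_rot: [180.0, -0.0, 10.3]
force: [0.7, 1.2, -0.2]
gripper_width: 34.8
gripper_force: 0.0
```

Call:
arm_command(motion=[{"offset": [0, 0, 0.04], "spin": 0}, {"offset": [0, 0, 0.02], "spin": 0}, {"offset": [0, 0, 0], "spin": 0}, {"offset": [0, 0, 0], "spin": 0}])

```text
time_s: 12.98
ee_pos: [561.9, -148.5, 44.4]
ee_rot: [-180.0, 0.0, 10.3]
force: [-0.1, 0.2, -0.3]
gripper_width: 34.6
gripper_force: 0.0
```

Run:
```python
from h import *
st=env.state();print(st["ee_pos"],st["ee_rot"],st["time_s"],plan((560.1,-148.8,-6),10.3,st))
```

```text
[ 561.90842786 -148.50017129   44.38982479] [-1.79999940e+02  9.02608269e-03  1.03144884e+01] 12.975 (array([-0.0018, -0.    ,  0.0504]), np.float64(0.0))
```

Call:
arm_command(motion=[{"offset": [-0.002, 0, 0.025], "spin": 0}, {"offset": [0, 0, 0.02], "spin": 0}, {"offset": [0, 0, 0.006], "spin": 0}, {"offset": [0, 0, 0], "spin": 0}])

```text
time_s: 13.48
ee_pos: [560.3, -149.0, -5.9]
ee_rot: [180.0, -0.1, 10.3]
force: [-0.5, -0.5, 0.8]
gripper_width: 34.8
gripper_force: 0.0
```

Call:
arm_command(motion=[{"offset": [0, 0, 0], "spin": 0}, {"offset": [0, 0, 0], "spin": 0}, {"offset": [0, 0, 0], "spin": 0}, {"offset": [0, 0, 0], "spin": 0}, {"offset": [0, 0, 0], "spin": 0}], jaw=0.0, newtons=15)

```text
time_s: 14.1
ee_pos: [560.2, -149.1, -6.0]
ee_rot: [180.0, -0.1, 10.3]
force: [-0.9, 0.2, 5.7]
gripper_width: 11.3
gripper_force: 15.0
```

Call:
arm_command(motion=[{"offset": [0, 0, -0.03], "spin": 0}, {"offset": [0, 0, -0.05], "spin": 0}, {"offset": [0, 0, -0.05], "spin": 0}, {"offset": [0, 0, 0], "spin": 0}])

```text
time_s: 14.6
ee_pos: [562.5, -149.7, 127.5]
ee_rot: [179.8, -0.5, 10.3]
force: [-0.2, -0.8, 0.3]
gripper_width: 11.3
gripper_force: 15.0
```

Run:
```python
from h import *
st=env.state();print(st["ee_pos"],st["ee_rot"],st["gripper_width"],st["gripper_force"],plan((487.8,142.2,123),10.1,st))
```

```text
[ 562.47492195 -149.70250216  127.49565792] [179.77086748  -0.45780623  10.29953321] 11.308487445781342 15.000026822090149 (array([-0.0213, -0.3006,  0.0031]), np.float64(0.003))
```

Call:
arm_command(motion=[{"offset": [-0.004, -0.056, 0], "spin": 0.003}, {"offset": [-0.004, -0.06, 0], "spin": 0}, {"offset": [-0.004, -0.06, 0], "spin": 0}, {"offset": [-0.004, -0.06, 0], "spin": 0}, {"offset": [-0.004, -0.06, 0.01], "spin": 0}])

```text
time_s: 15.22
ee_pos: [486.9, 140.5, 112.5]
ee_rot: [180.0, 0.0, 10.1]
force: [0.9, 0.4, -0.1]
gripper_width: 11.2
gripper_force: 15.0
```

Call:
arm_command(motion=[{"offset": [0, -0.004, 0.04], "spin": 0}, {"offset": [0, 0, 0.02], "spin": 0}, {"offset": [0, 0, 0], "spin": 0}, {"offset": [0, 0, 0], "spin": 0}])

```text
time_s: 15.72
ee_pos: [487.4, 142.7, 53.5]
ee_rot: [180.0, -0.0, 10.1]
force: [0.8, -0.0, 0.3]
gripper_width: 11.4
gripper_force: 15.0
```

Run:
```python
from h import *
st=env.state();p,d=env.grab_frame("wrist");cv2.imwrite("pics/w9.png",p)
print(st["ee_pos"],st["ee_rot"],st["gripper_width"],st["time_s"],plan((487.8,142.2,-4.5),10.1,st))
```

```text
[487.40211102 142.6838547   53.50221075] [ 1.79994807e+02 -4.68669876e-03  1.01062883e+01] 11.352859778824948 15.725 (array([0.0003, 0.0005, 0.058 ]), np.float64(0.0))
```

View pics/w9.png

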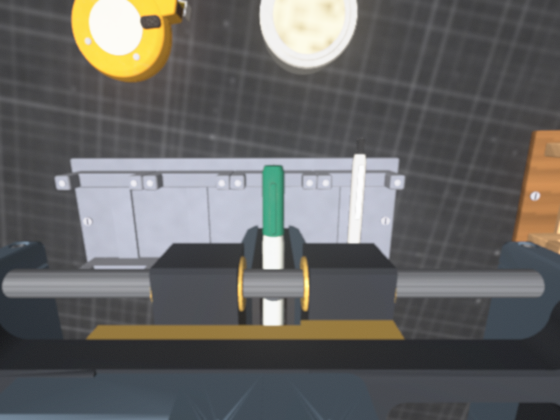

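The marker (column 273) is centred between the teeth at 238 and 310, with the pen lying in its bay at (357,200). Lowering.

Call:
arm_command(motion=[{"offset": [0, 0, 0.03], "spin": 0}, {"offset": [0, 0, 0.018], "spin": 0}, {"offset": [0, 0, 0.009], "spin": 0}, {"offset": [0, 0, 0.001], "spin": 0}, {"offset": [0, 0, 0], "spin": 0}])

```text
time_s: 16.4
ee_pos: [487.9, 142.9, -3.8]
ee_rot: [-180.0, -0.1, 10.1]
force: [-0.7, 0.0, 0.2]
gripper_width: 11.3
gripper_force: 15.0
```

Call:
arm_command(motion=[{"offset": [0, 0, 0], "spin": 0}, {"offset": [0, 0, 0], "spin": 0}, {"offset": [0, 0, 0], "spin": 0}, {"offset": [0, 0, 0], "spin": 0}], jaw=0.035)

```text
time_s: 16.9
ee_pos: [487.2, 142.8, -4.5]
ee_rot: [180.0, -0.0, 10.1]
force: [0.1, -0.1, 0.4]
gripper_width: 35.1
gripper_force: 0.0
```

Call:
arm_command(motion=[{"offset": [0, 0, -0.03], "spin": 0}, {"offset": [0, 0, -0.05], "spin": 0}, {"offset": [0, 0, -0.05], "spin": 0}, {"offset": [0, 0, 0], "spin": 0}, {"offset": [0, 0, 0], "spin": 0}])

```text
time_s: 17.52
ee_pos: [486.5, 142.6, 124.9]
ee_rot: [180.0, 0.1, 10.1]
force: [-0.6, 0.0, -0.3]
gripper_width: 35.0
gripper_force: 0.0
```

Run:
```python
from h import *
st=env.state();p,d=env.grab_frame("wrist");cv2.imwrite("pics/w10.png",p)
print(st["ee_pos"],st["ee_rot"],st["gripper_width"],st["time_s"],plan((565.5,-206.7,124),12.5,st))
```

```text
[486.46466224 142.62927824 124.87625365] [1.79987879e+02 6.41243706e-02 1.01305691e+01] 34.97271767441367 17.525 (array([0.0164, 0.3578, 0.0009]), np.float64(-0.041))
```

View pics/w10.png

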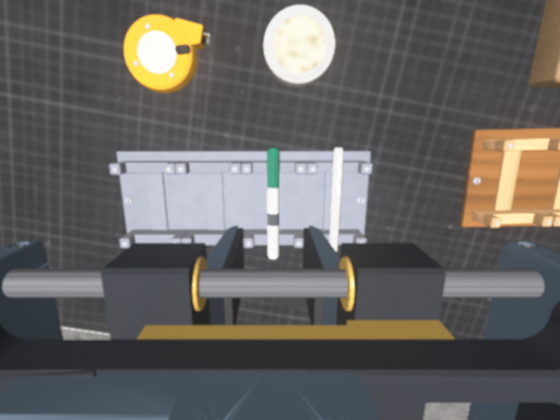

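The marker is in its bay, (273,150)–(273,258), across both rails. Next is the strip.

Call:
arm_command(motion=[{"offset": [0.0023, 0.05, 0], "spin": 0}, {"offset": [0.0024, 0.052, 0], "spin": 0}, {"offset": [0.0023, 0.052, 0], "spin": 0}, {"offset": [0.0024, 0.052, 0], "spin": 0}, {"offset": [0.0023, 0.051, 0], "spin": 0}])

```text
time_s: 18.2
ee_pos: [543.0, -109.5, 123.5]
ee_rot: [-179.9, 0.2, 10.1]
force: [0.7, 1.0, -0.7]
gripper_width: 34.8
gripper_force: 0.0
```

Call:
arm_command(motion=[{"offset": [0.0024, 0.051, 0], "spin": 0}, {"offset": [0.0023, 0.05, 0.02], "spin": -0.041}, {"offset": [0, 0, 0.04], "spin": 0}, {"offset": [0, 0, 0.02], "spin": 0}, {"offset": [0, 0, 0], "spin": 0}])

```text
time_s: 18.82
ee_pos: [563.8, -206.0, 41.9]
ee_rot: [-179.8, 0.4, 12.5]
force: [0.1, -0.2, 0.3]
gripper_width: 34.7
gripper_force: 0.0
```

Run:
```python
from h import *
st=env.state();print(st["ee_pos"],st["ee_rot"],st["time_s"],plan((565.5,-206.7,-6.5),12.5,st))
p,d=env.grab_frame("wrist");m,T=cam("wrist",st)
S=cv2.cvtColor(p,cv2.COLOR_BGR2HSV);k=(S[...,1]<60)&(S[...,2]>150);M=np.zeros_like(k);M[60:225,250:300]=k[60:225,250:300]
vs,us=np.nonzero(M);q=np.array([at_z(m,T,u,v,33)[:2] for u,v in zip(us,vs)])
w,E=np.linalg.eigh(np.cov(q.T));ax=E[:,1]*np.sign(E[0,1]);s=(q-q.mean(0))@ax;e=np.percentile(s,99.5)
print(us.min(),us.max(),vs.min(),"mid",q.mean(0)+ax*(e-85),"yaw",np.degrees(np.arctan2(ax[1],ax[0])))
```

```text
[ 563.75699347 -205.96073888   41.91914744] [-179.76133654    0.36693946   12.46072547] 18.825 (array([0.0019, 0.0013, 0.0484]), np.float64(-0.001))
250 288 101 mid [ 567.43871195 -207.26164859] yaw 13.927146798369739
```

Call:
arm_command(motion=[{"offset": [0.001, 0.001, 0.025], "spin": -0.008}, {"offset": [0, 0, 0.016], "spin": 0}, {"offset": [0, 0, 0.006], "spin": 0}, {"offset": [0, 0, 0], "spin": 0}])

```text
time_s: 19.38
ee_pos: [567.5, -207.4, -1.5]
ee_rot: [180.0, 0.0, 12.9]
force: [-0.8, 0.3, 0.9]
gripper_width: 35.1
gripper_force: 0.0
```

Call:
arm_command(motion=[{"offset": [0, 0, 0], "spin": 0}, {"offset": [0, 0, 0], "spin": 0}, {"offset": [0, 0, 0], "spin": 0}, {"offset": [0, 0, 0], "spin": 0}, {"offset": [0, 0, 0], "spin": 0}], jaw=0.0, newtons=20)

```text
time_s: 20.0
ee_pos: [567.8, -207.7, -0.9]
ee_rot: [180.0, -0.1, 12.9]
force: [-0.3, 0.6, 4.6]
gripper_width: 15.9
gripper_force: 20.0
```

Call:
arm_command(motion=[{"offset": [0, 0, -0.03], "spin": 0}, {"offset": [0, 0, -0.05], "spin": 0}, {"offset": [0, 0, -0.05], "spin": 0}, {"offset": [0, 0, 0], "spin": 0}, {"offset": [0, 0, 0], "spin": 0}])

```text
time_s: 20.62
ee_pos: [566.6, -207.2, 127.4]
ee_rot: [-179.9, 0.1, 12.9]
force: [-0.5, 0.6, -0.8]
gripper_width: 15.6
gripper_force: 20.0
```

Run:
```python
from h import *
st=env.state();print(st["ee_pos"],st["ee_rot"],st["gripper_width"],st["time_s"],plan((477.2,201.2,123),10.1,st))
```

```text
[ 566.58096844 -207.15427038  127.44374727] [-1.79944463e+02  9.58182820e-02  1.29401032e+01] 15.580562967727168 20.625 (array([ 0.0043, -0.418 ,  0.0048]), np.float64(0.05))
```

Call:
arm_command(motion=[{"offset": [0.0005, -0.05, 0], "spin": 0}, {"offset": [0.0005, -0.053, 0], "spin": 0}, {"offset": [0.0005, -0.053, 0], "spin": 0}, {"offset": [0.0005, -0.053, 0], "spin": 0}, {"offset": [0.0005, -0.053, 0], "spin": 0}])

```text
time_s: 21.25
ee_pos: [509.3, 49.9, 126.3]
ee_rot: [-180.0, 0.2, 12.9]
force: [1.0, 0.4, -0.2]
gripper_width: 15.7
gripper_force: 20.0
```

Call:
arm_command(motion=[{"offset": [0.0005, -0.053, 0], "spin": 0}, {"offset": [0.0005, -0.053, 0], "spin": 0}, {"offset": [0.0008, -0.05, 0.02], "spin": 0.05}, {"offset": [0, 0, 0.03], "spin": 0}, {"offset": [0, 0, 0.01], "spin": 0}])

```text
time_s: 21.88
ee_pos: [475.3, 200.4, 65.1]
ee_rot: [179.9, 0.4, 10.1]
force: [0.2, -0.3, -1.2]
gripper_width: 15.9
gripper_force: 20.0
```

Call:
arm_command(motion=[{"offset": [0, 0, 0], "spin": 0}, {"offset": [0, 0, 0], "spin": 0}])

```text
time_s: 22.12
ee_pos: [478.8, 200.5, 69.0]
ee_rot: [-180.0, -0.1, 10.0]
force: [0.6, -0.5, -0.0]
gripper_width: 15.9
gripper_force: 20.0
```

Run:
```python
from h import *
st=env.state();p,d=env.grab_frame("wrist");cv2.imwrite("pics/w11.png",p)
print(st["ee_pos"],st["ee_rot"],st["gripper_width"],st["time_s"],plan((477.2,201.2,0.5),10.1,st))
```

```text
[478.80250969 200.49349218  68.98194876] [-1.79991761e+02 -6.24543958e-02  1.00033695e+01] 15.878150739113872 22.125 (array([-0.0015, -0.001 ,  0.0685]), np.float64(-0.002))
```

View pics/w11.png

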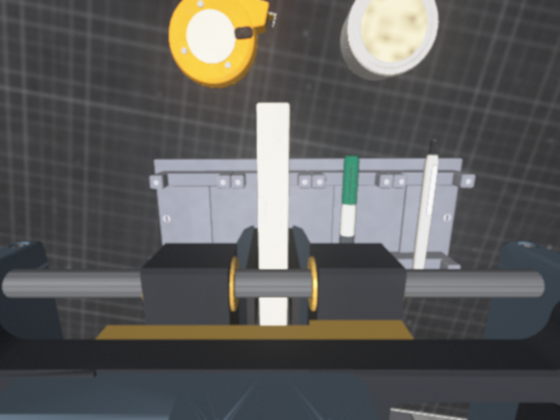

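The strip (column 273) sits between the teeth at 238 and 304; marker and pen are lying well. Lowering.

Call:
arm_command(motion=[{"offset": [-0.001, -0.001, 0.035], "spin": 0}, {"offset": [0, 0, 0.022], "spin": 0}, {"offset": [0, 0, 0.009], "spin": 0}, {"offset": [0, 0, 0.0015], "spin": 0}, {"offset": [0, 0, 0], "spin": 0}])

```text
time_s: 22.8
ee_pos: [477.7, 201.9, 1.8]
ee_rot: [-180.0, -0.1, 10.1]
force: [0.2, -0.4, -0.7]
gripper_width: 15.8
gripper_force: 20.0
```

Call:
arm_command(motion=[{"offset": [0, 0, 0], "spin": 0}, {"offset": [0, 0, 0], "spin": 0}, {"offset": [0, 0, 0], "spin": 0}, {"offset": [0, 0, 0], "spin": 0}], jaw=0.035)

```text
time_s: 23.3
ee_pos: [476.9, 201.7, 1.0]
ee_rot: [180.0, -0.0, 10.1]
force: [0.2, -0.6, -0.0]
gripper_width: 35.0
gripper_force: 0.0
```

Call:
arm_command(motion=[{"offset": [0, 0, -0.03], "spin": 0}, {"offset": [0, 0, -0.05], "spin": 0}, {"offset": [0, 0, -0.045], "spin": 0}, {"offset": [0, 0, 0], "spin": 0}, {"offset": [0, 0, 0], "spin": 0}])

```text
time_s: 23.92
ee_pos: [476.2, 201.4, 125.2]
ee_rot: [180.0, 0.1, 10.1]
force: [-0.2, -0.3, 0.5]
gripper_width: 35.2
gripper_force: 0.0
```

Run:
```python
from h import *
st=env.state()
print(st["ee_pos"],st["ee_rot"],st["gripper_width"],st["time_s"],plan((584.5,-266.8,124),10.2,st))
```

```text
[476.15886908 201.3974536  125.20302037] [1.79978021e+02 8.26561576e-02 1.00708546e+01] 35.232184427316824 23.925 (array([0.0248, 0.4799, 0.0014]), np.float64(-0.002))
```

Call:
arm_command(motion=[{"offset": [0.003, 0.052, 0], "spin": 0}, {"offset": [0.003, 0.054, 0], "spin": 0}, {"offset": [0.003, 0.054, 0], "spin": 0}, {"offset": [0.003, 0.054, 0], "spin": 0}, {"offset": [0.003, 0.054, 0], "spin": 0}])

```text
time_s: 24.55
ee_pos: [537.5, -61.1, 123.8]
ee_rot: [-179.9, 0.2, 10.1]
force: [0.4, 0.6, 0.6]
gripper_width: 35.0
gripper_force: 0.0
```

Call:
arm_command(motion=[{"offset": [0.003, 0.054, 0], "spin": 0}, {"offset": [0.003, 0.054, 0], "spin": 0}, {"offset": [0.003, 0.054, 0], "spin": 0}, {"offset": [0.003, 0.05, 0.01], "spin": 0}, {"offset": [0, 0, 0.03], "spin": 0}])

```text
time_s: 25.18
ee_pos: [588.1, -270.0, 84.2]
ee_rot: [179.9, -0.0, 9.8]
force: [0.3, -0.1, -0.3]
gripper_width: 35.0
gripper_force: 0.0
```

Call:
arm_command(motion=[{"offset": [0, 0, 0], "spin": 0}, {"offset": [0, 0, 0], "spin": 0}])

```text
time_s: 25.42
ee_pos: [587.3, -265.6, 85.6]
ee_rot: [-180.0, 0.1, 10.1]
force: [-0.0, 0.3, 0.1]
gripper_width: 35.2
gripper_force: 0.0
```

Run:
```python
from h import *
st=env.state();p,d=env.grab_frame("wrist");m,T=cam("wrist",st)
H,S,V=[cv2.cvtColor(p,cv2.COLOR_BGR2HSV)[...,i].astype(int) for i in range(3)]
k=((H<6)|(H>172))&(S>150)&(V>70);M=np.zeros_like(k);M[60:225,230:320]=k[60:225,230:320]
vs,us=np.nonzero(M);q=np.array([at_z(m,T,u,v,31)[:2] for u,v in zip(us,vs)])
w,E=np.linalg.eigh(np.cov(q.T));ax=E[:,1]*np.sign(E[0,1]);s=(q-q.mean(0))@ax;e=np.percentile(s,[.5,99.5])
print(us.min(),us.max(),vs.min(),vs.max(),"redtop",q.mean(0)+ax*e[1],"yaw",np.degrees(np.arctan2(ax[1],ax[0])))
print(st["ee_pos"],st["ee_rot"],st["time_s"],plan((588,-266.8,-3),10.2,st))
cv2.imwrite("pics/w12.png",p)
```

```text
271 280 147 224 redtop [ 644.90294679 -256.76200081] yaw 10.641302230195603
[ 587.26540167 -265.63300068   85.58849272] [-1.79960981e+02  5.57485461e-02  1.01069076e+01] 25.425 (array([0.0006, 0.0013, 0.0886]), np.float64(-0.002))
```

View pics/w12.png

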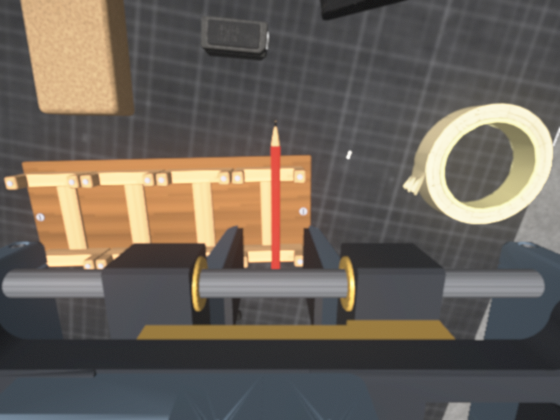

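The pencil tip is at (276,123) with its shaft at column 276, between the fingers (235 and 318). Mid-length works out at about (590,−267).

Call:
arm_command(motion=[{"offset": [0.002, 0.002, 0.04], "spin": -0.005}, {"offset": [0, 0, 0.03], "spin": 0}, {"offset": [0, 0, 0.014], "spin": 0}, {"offset": [0, 0, 0.006], "spin": 0}, {"offset": [0, 0, 0], "spin": 0}])

```text
time_s: 26.1
ee_pos: [590.4, -267.9, -3.2]
ee_rot: [179.9, -0.1, 10.4]
force: [0.6, 0.5, -0.2]
gripper_width: 35.0
gripper_force: 0.0
```

Call:
arm_command(motion=[{"offset": [0, 0, 0], "spin": 0}, {"offset": [0, 0, 0], "spin": 0}, {"offset": [0, 0, 0], "spin": 0}, {"offset": [0, 0, 0], "spin": 0}, {"offset": [0, 0, 0], "spin": 0}], jaw=0.0, newtons=15)

```text
time_s: 26.72
ee_pos: [590.0, -268.0, -3.6]
ee_rot: [180.0, -0.0, 10.4]
force: [-1.5, 0.2, 3.3]
gripper_width: 7.5
gripper_force: 15.0
```

Call:
arm_command(motion=[{"offset": [0, 0, -0.03], "spin": 0}, {"offset": [0, 0, -0.05], "spin": 0}, {"offset": [0, 0, -0.05], "spin": 0}, {"offset": [0, 0, 0], "spin": 0}, {"offset": [0, 0, 0], "spin": 0}])

```text
time_s: 27.35
ee_pos: [589.0, -267.5, 125.1]
ee_rot: [-179.9, 0.1, 10.4]
force: [-0.4, 0.3, -0.3]
gripper_width: 7.8
gripper_force: 15.0
```

Run:
```python
from h import *
st=env.state();print(st["ee_pos"],st["ee_rot"],st["gripper_width"],st["gripper_force"],st["time_s"],plan((466.7,260.3,124),10.1,st))
```

```text
[ 589.03285558 -267.46643613  125.05966462] [-1.79948631e+02  7.92922351e-02  1.03615549e+01] 7.847959589033655 14.999987483024597 27.35 (array([-0.0254, -0.5412,  0.0016]), np.float64(0.005))
```

Call:
arm_command(motion=[{"offset": [-0.0025, -0.052, 0], "spin": 0.005}, {"offset": [-0.0025, -0.054, 0], "spin": 0}, {"offset": [-0.0025, -0.055, 0], "spin": 0}, {"offset": [-0.0025, -0.055, 0], "spin": 0}, {"offset": [-0.0025, -0.055, 0], "spin": 0}])

```text
time_s: 27.98
ee_pos: [527.8, -1.6, 123.8]
ee_rot: [-179.9, 0.2, 10.1]
force: [0.7, 0.5, -0.3]
gripper_width: 7.4
gripper_force: 15.0
```

Call:
arm_command(motion=[{"offset": [-0.0025, -0.055, 0], "spin": 0}, {"offset": [-0.0025, -0.055, 0], "spin": 0}, {"offset": [-0.0025, -0.055, 0], "spin": 0}, {"offset": [-0.0025, -0.055, 0.01], "spin": 0}, {"offset": [-0.0025, -0.05, 0.02], "spin": 0}])

```text
time_s: 28.6
ee_pos: [469.0, 261.9, 94.3]
ee_rot: [180.0, 0.1, 10.1]
force: [1.2, 0.2, 0.2]
gripper_width: 7.4
gripper_force: 15.0
```

Call:
arm_command(motion=[{"offset": [0, 0, 0.03], "spin": 0}, {"offset": [0, 0, 0], "spin": 0}, {"offset": [0, 0, 0], "spin": 0}])

```text
time_s: 28.98
ee_pos: [470.3, 259.9, 65.7]
ee_rot: [180.0, 0.1, 10.0]
force: [-0.3, 1.1, 0.8]
gripper_width: 7.2
gripper_force: 15.0
```

Run:
```python
from h import *
st=env.state();p,d=env.grab_frame("wrist");m,T=cam("wrist",st)
print(st["ee_pos"],st["ee_rot"],st["gripper_width"],st["time_s"],plan((466.7,260.3,-2),10.1,st))
# teeth beside the bay: project expected bay-centre point on the far rail, and the held pencil column
c=np.array([466.7,260.3,36]);X=np.array([.9845,.175,0])
for k in(c+36*X+20*np.array([-.175,.9845,0]),c+36*X-20*np.array([-.175,.9845,0])):
    q=np.linalg.inv(T)@np.append(k,1);print("tooth px",m["fx"]*q[0]/q[2]+m["cx"],m["fy"]*q[1]/q[2]+m["cy"])
g=p[150:215,200:350]
H=cv2.cvtColor(g,cv2.COLOR_BGR2HSV);r=((H[...,0]<6)|(H[...,0]>172))&(H[...,1]>150);print("pencil col",200+np.nonzero(r)[1].mean())
cv2.imwrite("pics/w13.png",p)
```

```text
[470.28463508 259.93841696  65.69587548] [1.79974037e+02 5.27695949e-02 1.00319468e+01] 7.221170037141701 28.975 (array([-0.0034, -0.001 ,  0.0677]), np.float64(-0.001))
tooth px 244.32702666931976 184.9975595420125
tooth px 299.31618273450414 184.971134352351
pencil col 272.90595611285266
```

I've now viewed 15 pictures, one over the limit of 14, so from here I'll check by numbers only. The pencil column, 272.9, lies mid-way between the teeth expected at 244 and 299. Lowering.

Call:
arm_command(motion=[{"offset": [-0.0035, -0.001, 0.035], "spin": 0}, {"offset": [0, 0, 0.022], "spin": 0}, {"offset": [0, 0, 0.009], "spin": 0}, {"offset": [0, 0, 0.0015], "spin": 0}, {"offset": [0, 0, 0], "spin": 0}])

```text
time_s: 29.65
ee_pos: [467.5, 261.0, -0.6]
ee_rot: [-180.0, -0.1, 10.1]
force: [0.1, -0.6, 1.2]
gripper_width: 7.7
gripper_force: 15.0
```

Call:
arm_command(motion=[{"offset": [0, 0, 0], "spin": 0}, {"offset": [0, 0, 0], "spin": 0}, {"offset": [0, 0, 0], "spin": 0}, {"offset": [0, 0, 0], "spin": 0}], jaw=0.035)

```text
time_s: 30.15
ee_pos: [466.6, 260.8, -1.5]
ee_rot: [180.0, -0.0, 10.1]
force: [-1.1, -0.1, 0.2]
gripper_width: 35.3
gripper_force: 0.0
```

Call:
arm_command(motion=[{"offset": [0, 0, -0.03], "spin": 0}, {"offset": [0, 0, -0.05], "spin": 0}, {"offset": [0, 0, -0.05], "spin": 0}, {"offset": [-0.02, 0.05, -0.02], "spin": 0}, {"offset": [-0.02, 0.05, 0], "spin": 0}])

```text
time_s: 30.78
ee_pos: [445.8, 154.9, 150.4]
ee_rot: [-180.0, -0.3, 10.2]
force: [-0.1, -0.5, -0.9]
gripper_width: 34.8
gripper_force: 0.0
```

Call:
arm_command(motion=[{"offset": [-0.02, 0.01, -0.02], "spin": 0}, {"offset": [0, 0, 0], "spin": 0}, {"offset": [0, 0, 0], "spin": 0}])

```text
time_s: 31.15
ee_pos: [427.2, 142.4, 168.2]
ee_rot: [-180.0, -0.0, 10.1]
force: [-0.2, -0.5, 0.2]
gripper_width: 35.1
gripper_force: 0.0
```

Run:
```python
from h import *
st=env.state();print(st["ee_pos"],st["time_s"],st["gripper_width"])
p,d=env.grab_frame("wrist");m,T=cam("wrist",st);P=cloud(m,T,d)
c=np.array([482.5,171.7]);a=np.radians(10.1);B=np.array([[np.cos(a),np.sin(a)],[-np.sin(a),np.cos(a)]])
hsv=cv2.cvtColor(p,cv2.COLOR_BGR2HSV);H,S,V=[hsv[...,i].astype(int) for i in range(3)]
L=(P[...,:2]-c)@B.T; ok=(d>0)&(P[...,2]>26)&(P[...,2]<45)
for n,y,k in(("pen",-90,(S<45)&(V>150)),("marker",-30,((S<45)&(V>150))|((H>50)&(H<95)&(S>90))),("strip",30,(S<45)&(V>150)),("pencil",90,((H<6)|(H>172))&(S>130))):
    M=k&ok&(abs(L[...,1]-y)<15)
    q=L[M]
    if len(q)<20: print(n,len(q));continue
    f=np.polyfit(q[:,0],q[:,1],1);e=np.percentile(q[:,0],[1,99])
    zf=np.polyfit(q[:,0],P[M][:,2],1)
    print(n,len(q),"x",e.round(1),"y at 0",f[1].round(1),"tilt",np.degrees(f[0]).round(1),"z",P[M][:,2].mean().round(1),"zslope mm/100",(zf[0]*100).round(1))
```

```text
[427.19442327 142.4311514  168.21391057] 31.15 35.09088232995026
pen 997 x [-58.2 128. ] y at 0 -87.9 tilt 1.7 z 32.5 zslope mm/100 0.3
marker 1550 x [-51.6 129.3] y at 0 -28.7 tilt -2.7 z 33.6 zslope mm/100 -1.9
strip 2700 x [-83.1  82.9] y at 0 30.6 tilt -0.5 z 32.9 zslope mm/100 -0.1
pencil 830 x [-70.5  55.9] y at 0 89.8 tilt -0.1 z 31.5 zslope mm/100 0.1
```

Run:
```python
from h import *
st=env.state();p,d=env.grab_frame("wrist");m,T=cam("wrist",st);P=cloud(m,T,d)
c=np.array([482.5,171.7]);a=np.radians(10.1);B=np.array([[np.cos(a),np.sin(a)],[-np.sin(a),np.cos(a)]])
H,S,V=[cv2.cvtColor(p,cv2.COLOR_BGR2HSV)[...,i].astype(int) for i in range(3)]
L=(P[...,:2]-c)@B.T; ok=(d>0)&(P[...,2]>26)&(P[...,2]<45)&(abs(L[...,0])<90)
good=True
for n,y,k in(("pen",-90,(S<45)&(V>150)),("marker",-30,((S<45)&(V>150))|((H>50)&(H<95)&(S>90)))):
    M=k&ok&(abs(L[...,1]-y)<14);q=L[M];f=np.polyfit(q[:,0],q[:,1],1);e=np.percentile(q[:,0],[1,99]);zf=np.polyfit(q[:,0],P[M][:,2],1)
    print(n,e.round(1),f[1].round(1),np.degrees(f[0]).round(1),P[M][:,2].mean().round(1),(zf[0]*100).round(1))
    good&=abs(f[1]-y)<6 and abs(np.degrees(f[0]))<6 and e[0]<-42 and e[1]>42
if good: print(env.job_done())
```

```text
pen [-58.4  54. ] -88.0 0.2 32.6 0.9
marker [-51.9  52.8] -28.4 -0.1 34.6 0.6
the job is handed in; nothing more can be done
None
```

All four tools now lie flat across both rails of the grey rack in reverse order (right to left: pen, marker, strip, pencil), each within about 2 mm of its bay centre; the job was handed in at about 31 s. I viewed 15 pictures, one over the limit of 14, and the first two tries at the pen closed on nothing because the real fingertips sit about 35 mm further back than stated.

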